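# Lay out the stacked filling tubs on the wrapping places

## Robot

A 6-joint arm with a two-finger parallel gripper is mounted at the origin on the work surface. World frame = base frame: x ahead of the robot, y to its left, z up, the work surface at z = 0. Lengths are in m, angles in degrees, forces in N, time in s.
With the tool pointing down it reaches from about 0.375 to 0.925 m from the base axis. Payload 5.7 kg.
Tool frame: the origin (TCP) lies midway between the tips of the shut fingers; the grasp point (between the pads) lies 19 mm behind it; z points along the fingers, y is the line along which they close (so a half turn about z gives the same grasp; the last joint's range is limited). The gripper opens to 85 mm and grips with 20 to 120 N. Pads are 22 mm wide; open, the fingers measure 114 mm over their backs; the gripper's body (76 mm by 85 mm) begins 54 mm behind the grasp point. The pads swing forward as they close: fully open they stand 13 mm farther back than shut.
Start: joints at [-80.564, 20.558, 86.54, -0, 72.909, -6.595], TCP at [0.166, -0.577, 0.204] pointing down, gripper open.
Joint ranges: [-170.27, 170.27], [-57.76, 135], [12.27, 136.19], [-55.21, 235.2], [11.17, 155.16], [-170.74, 170.74]. Speed limits (degrees/s): [136.94, 136.94, 180, 180, 180, 180].

## Interface

Orientations are given as [roll, pitch, yaw] about the fixed x, y, z axes, in that order (R = Rz(yaw) Ry(pitch) Rx(roll)).
In Python, from rig import get_obs, eyes, robot gives the robot as it stands.
- The arm moves only by the tool play_rows, never from a script. Its argument "steps" is a list of rows, each a list of 5 numbers: the finger opening in m, from 0 to 0.0854, then the shift along the tool's x, y, z in m, then the turn about the tool's z in rad. A call has 1 to 20 rows; each row is the pose to reach, as a shift and turn from the pose commanded when the call began, along the tool's axes at that moment; what a row does not reach only later rows make up. A row lasts 1/10 s, in which the tool goes at most 50 mm and 8.59 degrees, less where a joint would pass 70% of its speed; a pose out of reach is approached as far as the arm can. A call with a gripper value outside its range is refused whole. The fingers move at their own pace and stop on an object; "grip_force" is the grip in N (left out, the last holds). Time passes only in rows, so rows that repeat a pose let the fingers close. It gives the time, the measured TCP pose, the force, the opening and the grip force at its end, in the units of the state.
- get_obs(): the state, without advancing time (a new reading comes with each control period).
- eyes.get_image(name): name is "scene" or "top"; returns the picture (400x640x3 uint8, red, green, blue); there is no depth.
- eyes.camera_info(name): a dict with "intrinsics" (3x3 intrinsics, pixels), "distortion" ([k1, k2, p1, p2, k3] as OpenCV has them; the pictures are not rectified), "position" and "orientation" of the camera in the world. Camera axes: x right, y down, z forward; pixel columns grow to the right and rows downward; lengths in m; the calibration is good to about 2 mm. A picture is of the moment at which its call begins. camera_info takes no time and is no camera call.
- robot.job_done(): hands the job in; it is judged then, once.
The state is a dict: "clock": time; "joint_pos": joint angles; "qvel": joint speeds; "tau": joint torques, N m; "ee_pos": TCP position; "tcp_rot": TCP orientation; "force": force on the tool from outside, world axes, zero at the start; "moment": the same for the moment, N m; "finger_gap": finger opening in m; "grip_force": force on a finger pad.
Only numpy, scipy, OpenCV 4.12 (cv2) and the standard library are available. Lean on these libraries where they do the work, as an engineer would, in place of code of your own. Each camera call takes 0.05 s, during which the arm holds its last target. There are 200 camera calls.

## Task

The dumpling filling tubs have come out of the fridge in one stack: take it apart from the top, one tub at a time, and set each tub on the place mat of its lid's colour, in the middle of the mat and lengthwise along it, resting flat with nothing overhanging. Keep the tubs level, put them down without dropping them, and leave the noodle cup and the drink bottle where they are.

Things in the scene. Friction and masses are not known exactly. Their poses are not given: they have to be found in the camera images.
- red_tub: lidded food tub, white with a red lid 10 mm thick; a plain block 70 mm long (its y axis) by 54 mm wide (its x axis) by 36 mm high (z up), lid flush with the straight sides; 0.07 to 0.33 kg; origin at the centre of its underside; top of the stack at the start. Flat faces, nothing interlocks; each tub is shorter than the one below.
- yellow_tub: lidded food tub, white with a yellow lid 10 mm thick; a plain block 96 mm long (its y axis) by 54 mm wide (its x axis) by 36 mm high (z up), lid flush with the straight sides; 0.07 to 0.33 kg; origin at the centre of its underside; second from the top at the start. Flat faces, nothing interlocks; each tub is shorter than the one below.
- green_tub: lidded food tub, white with a green lid 10 mm thick; a plain block 122 mm long (its y axis) by 54 mm wide (its x axis) by 36 mm high (z up), lid flush with the straight sides; 0.07 to 0.33 kg; origin at the centre of its underside; third from the top at the start. Flat faces, nothing interlocks; each tub is shorter than the one below.
- blue_tub: lidded food tub, white with a blue lid 10 mm thick; a plain block 148 mm long (its y axis) by 54 mm wide (its x axis) by 36 mm high (z up), lid flush with the straight sides; 0.07 to 0.33 kg; origin at the centre of its underside; bottom of the stack at the start, on the table. Flat faces, nothing interlocks; each tub is shorter than the one below.
- red_mat: red place mat fixed to the table, 170 mm long (its y axis) by 90 mm wide (its x axis), 3 mm thick, with a thin pale border line; origin at the centre of its underside, on the table top, so its upper face is at z = 3 mm
- yellow_mat: yellow place mat fixed to the table, 170 mm long (its y axis) by 90 mm wide (its x axis), 3 mm thick, with a thin pale border line; origin at the centre of its underside, on the table top, so its upper face is at z = 3 mm
- green_mat: green place mat fixed to the table, 170 mm long (its y axis) by 90 mm wide (its x axis), 3 mm thick, with a thin pale border line; origin at the centre of its underside, on the table top, so its upper face is at z = 3 mm
- blue_mat: blue place mat fixed to the table, 170 mm long (its y axis) by 90 mm wide (its x axis), 3 mm thick, with a thin pale border line; origin at the centre of its underside, on the table top, so its upper face is at z = 3 mm
- noodle_cup: closed paper noodle cup with a red band and a foil lid, 98 mm across at the top, 70 mm at the foot, 104 mm high; origin at the centre of its underside; a bystander
- drink_bottle: white drink bottle with blue label and cap, 60 mm in diameter, 190 mm high; origin at the centre of its underside; a bystander
Things that resemble listed ones, but are neither listed nor needed, are in the scene too. What is shaped like the red_tub but black is not meant. Several things look just like the blue_mat: the one meant starts farthest to the robot's left.

How it is judged (in metres and radians):
On the way, in this order (a step that is already met when the one before it is completed fails the run):
1. the red tub lies on the red mat (horizontal distance between red_tub and red_mat below 0.025 m and z of red_tub in the frame of red_mat below 0.009 m and angle between the y axis of red_tub and the y axis of red_mat, either way round below 0.35 rad and angle between red_tub's own z axis and vertical below 0.08 rad), for 0.2 s.
2. the yellow tub lies on the yellow mat (horizontal distance between yellow_tub and yellow_mat below 0.025 m and z of yellow_tub in the frame of yellow_mat below 0.009 m and angle between the y axis of yellow_tub and the y axis of yellow_mat, either way round below 0.35 rad and angle between yellow_tub's own z axis and vertical below 0.08 rad), for 0.2 s.
3. the green tub lies on the green mat (horizontal distance between green_tub and green_mat below 0.025 m and z of green_tub in the frame of green_mat below 0.009 m and angle between the y axis of green_tub and the y axis of green_mat, either way round below 0.35 rad and angle between green_tub's own z axis and vertical below 0.08 rad), for 0.2 s.
4. the blue tub lies on the blue mat (horizontal distance between blue_tub and blue_mat below 0.025 m and z of blue_tub in the frame of blue_mat below 0.009 m and angle between the y axis of blue_tub and the y axis of blue_mat, either way round below 0.35 rad and angle between blue_tub's own z axis and vertical below 0.08 rad), for 0.2 s.
At the end, for the whole second after the job is handed in: Each of the four tubs lies at rest and flat on the mat of its own colour, its centre within 15 mm of the mat's centre and its length within 0.2 rad (11 degrees) of the mat's length, either way round (horizontal distance between red_tub and red_mat below 0.015 m and z of red_tub in the frame of red_mat below 0.009 m and angle between the y axis of red_tub and the y axis of red_mat, either way round below 0.2 rad and angle between each of red_tub, yellow_tub, green_tub, blue_tub's own z axis and vertical below 0.08 rad and linear speed of each of red_tub, yellow_tub, green_tub, blue_tub below 0.02 m/s and angular speed of each of red_tub, yellow_tub, green_tub, blue_tub below 0.1 rad/s and horizontal distance between yellow_tub and yellow_mat below 0.015 m and z of yellow_tub in the frame of yellow_mat below 0.009 m and angle between the y axis of yellow_tub and the y axis of yellow_mat, either way round below 0.2 rad and horizontal distance between green_tub and green_mat below 0.015 m and z of green_tub in the frame of green_mat below 0.009 m and angle between the y axis of green_tub and the y axis of green_mat, either way round below 0.2 rad and horizontal distance between blue_tub and blue_mat below 0.015 m and z of blue_tub in the frame of blue_mat below 0.009 m and angle between the y axis of blue_tub and the y axis of blue_mat, either way round below 0.2 rad); the robot touches nothing.
It fails at once if the noodle cup or the drink bottle is moved by more than 20 mm (distance of any of noodle_cup, drink_bottle from where it was at the start of the episode above 0.02 m).
It fails at once if a tub is tipped by more than 30 degrees (angle between any of red_tub, yellow_tub, green_tub, blue_tub's own z axis and vertical above 0.52 rad).
It fails at once if a tub is moved by more than 60 mm with another tub still lying on it (only one at a time) ((distance of yellow_tub from where it was at the start of the episode above 0.06 m and horizontal distance between red_tub and yellow_tub below 0.05 m and z of red_tub in the frame of yellow_tub between 0.025 and 0.045 m) or (distance of green_tub from where it was at the start of the episode above 0.06 m and horizontal distance between yellow_tub and green_tub below 0.05 m and z of yellow_tub in the frame of green_tub between 0.025 and 0.045 m) or (distance of blue_tub from where it was at the start of the episode above 0.06 m and horizontal distance between green_tub and blue_tub below 0.05 m and z of green_tub in the frame of blue_tub between 0.025 and 0.045 m)).
It fails at once if a tub is let go over its mat while its underside is more than 17 mm above the mat (dropped) ((horizontal distance between red_tub and red_mat below 0.06 m and z of red_tub in the frame of red_mat above 0.02 m and contact force between red_tub and the fingers below 0.05 N) or (horizontal distance between yellow_tub and yellow_mat below 0.06 m and z of yellow_tub in the frame of yellow_mat above 0.02 m and contact force between yellow_tub and the fingers below 0.05 N) or (horizontal distance between green_tub and green_mat below 0.06 m and z of green_tub in the frame of green_mat above 0.02 m and contact force between green_tub and the fingers below 0.05 N) or (horizontal distance between blue_tub and blue_mat below 0.06 m and z of blue_tub in the frame of blue_mat above 0.02 m and contact force between blue_tub and the fingers below 0.05 N)).
It also fails if it takes over 120 s, if anything falls off the work surface, if the arm or the gripper's body presses on something with over 40 N, if the wrist force passes 120 N, or if a joint passes its speed limit or range.

## Working session

There is one attempt and no reset: what is moved stays moved. The work goes in short steps, Python scripts to look and compute and a tool call to move; the robot and the scene stay as the last step left them, time stands still between calls to the robot, and variables do not carry over. Pictures are saved under pics/ and viewed, at most 14 in all, crops included, and the job is handed in when it is done.

Besides the shell and the picture viewer there is one more tool, called after "Call:" in YAML: its name, and indented under it one key for each argument. play_rows: Moves the arm, as the interface text tells. Its arguments: {"type":"object","properties":{"steps":{"type":"array","items":{"type":"array","items":{"type":"number"}}},"grip_force":{"type":"number"}},"required":["steps"]}

```bash
mkdir -p pics
python3 - <<'E'
from rig import get_obs, eyes, robot
import cv2
for n in("top","scene"):
    cv2.imwrite(f"pics/{n}0.png",eyes.get_image(n)[:,:,::-1]); print(eyes.camera_info(n))
print(get_obs())
E
```

```text
{'intrinsics': array([[428.83606339,   0.        , 322.97683424],
       [  0.        , 428.83606339, 203.71272771],
       [  0.        ,   0.        ,   1.        ]]), 'distortion': array([-0.01354892,  0.        ,  0.        ,  0.        ,  0.        ]), 'position': array([ 0.4381951 , -0.00116418,  1.05510336]), 'orientation': array([-178.04593751,   -0.5184014 ,  -91.5048205 ])}
{'intrinsics': array([[507.78332971,   0.        , 315.42992204],
       [  0.        , 507.78332971, 201.64312064],
       [  0.        ,   0.        ,   1.        ]]), 'distortion': array([-0.12624105,  0.        ,  0.        ,  0.        ,  0.        ]), 'position': array([ 0.83860062, -0.52390558,  1.04285366]), 'orientation': array([-146.78939318,   -0.48688522,   36.29214601])}
{'clock': 0.1, 'joint_pos': array([-8.05645569e+01,  2.05956315e+01,  8.65944638e+01, -8.15715034e-04,
        7.29106597e+01, -6.59393570e+00]), 'qvel': array([ 0.00845642, -0.16308013, -0.15887608, -0.03161783,  0.08734782,
       -0.00178396]), 'tau': array([-5.93365621e-04, -5.28647947e+01, -2.79349530e+01, -3.52918287e-04,
        5.01095972e-03, -2.35392463e-05]), 'ee_pos': array([ 0.16555946, -0.57598642,  0.20360762]), 'tcp_rot': array([-1.79899822e+02, -1.07957701e-02,  1.60296097e+01]), 'force': array([-0.37968662,  0.20148584, -0.92975888]), 'moment': array([ 0.0350727 ,  0.01450034, -0.0306902 ]), 'grip_force': 0.0, 'finger_gap': 0.08495143902844773}
```

View pics/top0.png

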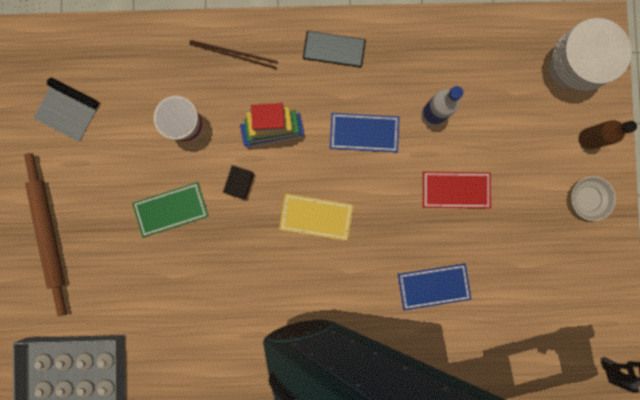

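View pics/scene0.png

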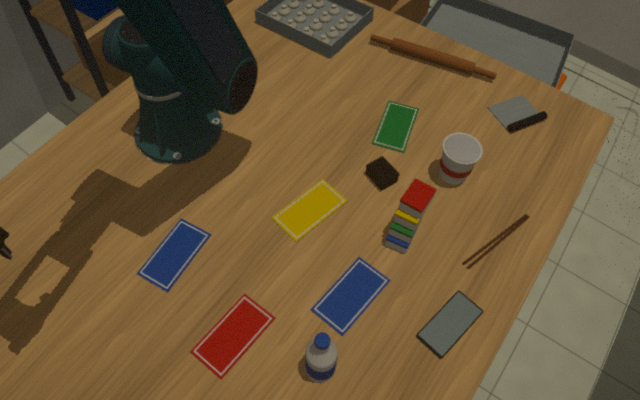

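Top view: the stack with the red lid is at (268,117). Mats: red (456,190), yellow (316,217), green (170,210), blue (365,132) and (434,287). In this view image left is robot left, so the blue mat I want is the one at (365,132). Confusable with the red tub: the black block (238,183). Bystanders are the cup at (178,118) and the bottle at (440,105).

```bash
cat > h.py <<'E'
import numpy as np, cv2
from scipy.spatial.transform import Rotation as Rot
from rig import get_obs, eyes, robot
HSV={'red':[(0,140,60),(8,255,255)],'yellow':[(22,140,80),(34,255,255)],'green':[(45,90,30),(85,255,255)],'blue':[(100,130,40),(125,255,255)]}
def cam(n):
    c=eyes.camera_info(n); return c['intrinsics'],c['distortion'],np.array(c['position']),Rot.from_euler('xyz',c['orientation'],degrees=True).as_matrix()
def world(n,px,z):
    K,d,p,R=cam(n)
    u=cv2.undistortPoints(np.float64(px).reshape(-1,1,2),K,d)[:,0]
    r=np.c_[u,np.ones(len(u))]@R.T
    return p[:2]+r[:,:2]*((z-p[2])/r[:,2:])
def pix(n,P):
    K,d,p,R=cam(n)
    return cv2.projectPoints(np.float64(P).reshape(-1,1,3),cv2.Rodrigues(R.T)[0],-R.T@p,K,d)[0][:,0]
def mask(im,c):
    h=cv2.cvtColor(im,cv2.COLOR_RGB2HSV); m=cv2.inRange(h,np.array(HSV[c][0]),np.array(HSV[c][1]))
    if c=='red': m|=cv2.inRange(h,np.array((172,140,60)),np.array((180,255,255)))
    return m
def blob(n,im,c,z,near=None,box=None,close=3):
    """rect (centre, length, width, yaw of length axis minus 90) of coloured blobs on plane z"""
    m=cv2.morphologyEx(mask(im,c),cv2.MORPH_CLOSE,np.ones((close,close)))
    out=[]
    for k in cv2.findContours(m,cv2.RETR_EXTERNAL,cv2.CHAIN_APPROX_NONE)[0]:
        if cv2.contourArea(k)<100: continue
        w=world(n,k[:,0],z); (cx,cy),(a,b),t=cv2.minAreaRect((w*1000).astype(np.float32))
        L,W,t=(a,b,t) if a>b else (b,a,t+90)
        out.append([round(cx,1),round(cy,1),round(L,1),round(W,1),round((t-90+90)%180-90,1)])
    return out
E
python3 - <<'E'
from h import *
for n in('top','scene'):
    im=eyes.get_image(n)
    for c in HSV: print(n,c,blob(n,im,c,.003),blob(n,im,c,.144) if c=='red' else '')
    a=(225,85,90,75) if n=='top' else (370,165,90,100)
    x,y,w,h=a; cr=im[y:y+h,x:x+w]; cv2.imwrite(f'pics/crop_{n}.png',cv2.resize(cr,None,fx=5,fy=5,interpolation=cv2.INTER_NEAREST)[:,:,::-1])
a=cv2.imread('pics/crop_top.png');b=cv2.imread('pics/crop_scene.png');H=500
a=cv2.copyMakeBorder(a,0,H-a.shape[0],0,0,0)
cv2.imwrite('pics/crops.png',cv2.resize(np.hstack([a,b]),(800,444)))
E
```

```text
top red [[500.0, -342.3, 171.1, 90.3, -2.5], [694.5, 120.0, 79.4, 63.6, 2.2]] [[491.7, -296.5, 148.1, 78.2, -2.5], [660.2, 103.8, 68.8, 55.1, 2.2]]
top yellow [[446.2, 5.9, 146.8, 76.9, -10.8], [686.8, 70.3, 57.8, 15.7, -83.2]] 
top green [[469.9, 364.6, 146.5, 68.6, 16.4]] 
top blue [[263.8, -279.1, 144.2, 66.9, 7.2], [648.1, -118.3, 144.0, 66.1, -4.4]] 
scene red [[500.8, -343.7, 169.4, 90.3, -2.1], [635.5, 198.5, 85.0, 61.7, 2.0], [672.4, 320.3, 80.3, 39.6, -77.4]] [[546.6, -368.1, 146.4, 78.1, -2.1], [663.0, 100.6, 73.5, 53.4, 2.0], [695.0, 205.9, 69.4, 34.3, -77.4]]
scene yellow [[644.5, 127.4, 59.6, 21.8, -83.5], [442.8, 4.9, 171.8, 92.1, -11.0]] 
scene green [[653.4, 89.2, 56.5, 18.3, -83.0], [470.7, 362.7, 168.1, 87.2, 16.3], [-323.9, 135.6, 390.3, 114.0, 74.1]] 
scene blue [[658.7, -240.9, 28.8, 28.5, 63.4], [649.1, -118.6, 148.5, 69.5, -4.6], [264.7, -279.3, 148.3, 70.2, 7.4], [-669.8, 232.8, 173.3, 103.5, -89.4]]
```

View pics/crops.png

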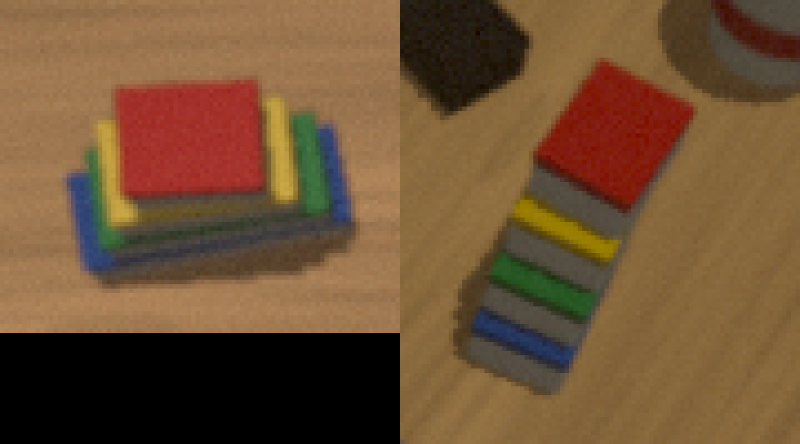

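Crop: the stack's top is the red lid, the tubs below are turned slightly more (about 7°), and the black block stands apart. Red lid: 69 x 55 mm at z=144, centre (660,103), yaw 2°, consistent with the given size. The mats measure 170 x 90 mm and the two cameras agree.

```bash
cat >> h.py <<'E'
def go(x,y,z,t):
    """shift (tool axes, m) and turn (rad) to TCP x,y,z mm with closing line across a tub of yaw t"""
    o=get_obs(); R=Rot.from_euler('xyz',o['tcp_rot'],degrees=True).as_matrix()
    s=R.T@(np.array([x,y,z])/1000-o['ee_pos']); d=(90+t-o['tcp_rot'][2]+180)%360-180
    print('tcp',o['ee_pos'].round(4),'rot',o['tcp_rot'].round(2),'t',o['clock'],'-> shift',s.round(4),'turn',round(-np.radians(d),4))
E
python3 -c "
from h import *
go(166,-577,280,-74); go(660,103.5,250,2.2)"
```

```text
tcp [ 0.1656 -0.5762  0.2039] rot [-1.7993e+02 -1.0000e-02  1.6030e+01] t 0.2 -> shift [ 0.0002  0.0008 -0.0761] turn 0.0005
tcp [ 0.1656 -0.5762  0.2039] rot [-1.7993e+02 -1.0000e-02  1.6030e+01] t 0.2 -> shift [ 0.6629 -0.5168 -0.0455] turn -1.3294
```

Call:
play_rows:
  steps:
    - [0.085,0,0,-0.05,0]
    - [0.085,0.663,-0.517,-0.05,-1.33]
    - [0.085,0.663,-0.517,-0.05,-1.33]
    - [0.085,0.663,-0.517,-0.05,-1.33]
    - [0.085,0.663,-0.517,-0.05,-1.33]
    - [0.085,0.663,-0.517,-0.05,-1.33]
    - [0.085,0.663,-0.517,-0.05,-1.33]
    - [0.085,0.663,-0.517,-0.05,-1.33]
    - [0.085,0.663,-0.517,-0.05,-1.33]
    - [0.085,0.663,-0.517,-0.05,-1.33]
    - [0.085,0.663,-0.517,-0.05,-1.33]
    - [0.085,0.663,-0.517,-0.05,-1.33]
    - [0.085,0.663,-0.517,-0.05,-1.33]
    - [0.085,0.663,-0.517,-0.05,-1.33]
    - [0.085,0.663,-0.517,-0.05,-1.33]
    - [0.085,0.663,-0.517,-0.05,-1.33]
    - [0.085,0.663,-0.517,-0.05,-1.33]
    - [0.085,0.663,-0.517,-0.05,-1.33]
    - [0.085,0.663,-0.517,-0.05,-1.33]
    - [0.085,0.663,-0.517,-0.05,-1.33]

```text
clock: 2.2
ee_pos: [0.6599, 0.1041, 0.2536]
tcp_rot: [-179.9, 0.0, 92.3]
force: [-0.1, -0.4, 0.2]
finger_gap: 0.085
grip_force: 0.0
```

```bash
python3 -c "
from h import *
go(660,103.5,116,2.2)"
```

```text
tcp [0.6599 0.1041 0.2536] rot [-1.7991e+02  2.0000e-02  9.2340e+01] t 2.2 -> shift [-0.0005  0.0003  0.1376] turn 0.0024
```

Call:
play_rows:
  grip_force: 40
  steps:
    - [0.085,0,0,0.04,0]
    - [0.085,0,0,0.08,0]
    - [0.085,0,0,0.11,0]
    - [0.085,0,0,0.13,0]
    - [0.085,0,0,0.137,0]
    - [0.085,0,0,0.137,0]
    - [0.04,0,0,0.137,0]
    - [0.04,0,0,0.137,0]
    - [0.04,0,0,0.137,0]
    - [0.04,0,0,0.137,0]
    - [0.04,0,0,0.137,0]
    - [0.04,0,0,0.137,0]

```text
clock: 3.4
ee_pos: [0.6602, 0.1034, 0.1176]
tcp_rot: [180.0, -0.0, 92.2]
force: [-0.1, -0.6, -0.5]
finger_gap: 0.0401
grip_force: 0.0
```

Run:
```python
from h import *
a=eyes.get_image('top')[60:180,180:340];b=eyes.get_image('scene')[110:260,330:490]
a=cv2.resize(a,None,fx=2.5,fy=2.5);b=cv2.resize(b,None,fx=2.5,fy=2.5)
a=cv2.copyMakeBorder(a,0,75,0,0,0)
cv2.imwrite('pics/g1.png',np.hstack([a,b])[:,:,::-1])
print(get_obs())
```

```text
{'clock': 3.5, 'joint_pos': array([2.98236190e+00, 3.06283661e+01, 8.27917277e+01, 6.05345206e-03,
       6.65796632e+01, 7.40074944e-01]), 'qvel': array([-0.05090793,  0.10444204, -0.03268861, -0.10019252,  0.0065239 ,
        0.04917082]), 'tau': array([ 6.73320137e-04, -6.19982171e+01, -2.58780456e+01,  2.27019482e-04,
        7.22902314e-04, -3.81122231e-05]), 'ee_pos': array([0.66013222, 0.10342453, 0.11744607]), 'tcp_rot': array([ 1.79999829e+02, -5.55741376e-03,  9.22398809e+01]), 'force': array([-0.9149698 , -0.38374077,  1.20983168]), 'moment': array([ 0.04174306,  0.01386368, -0.06221359]), 'grip_force': 0.0, 'finger_gap': 0.04015449579251741}
```

View pics/g1.png

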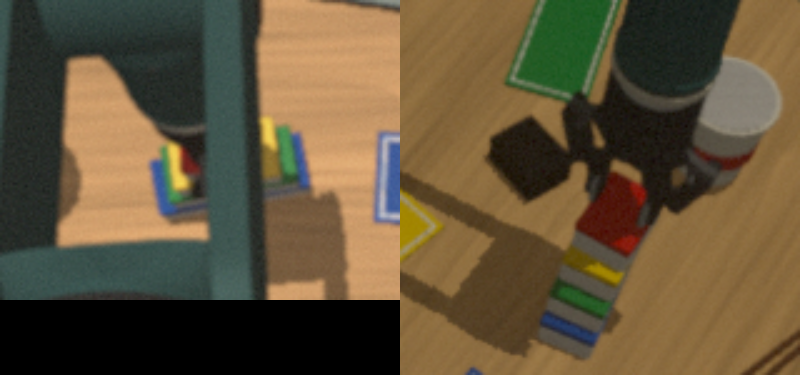

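The scene view shows the fingers around the red lid's far half, but the gap reads 40 mm with no force, so there is no hold. I'll check by projecting the TCP and the lid corners into a closer crop.

Run:
```python
from h import *
im=eyes.get_image('scene').copy()
S=7;x0,y0=385,165
cr=cv2.resize(im[y0:y0+80,x0:x0+80],None,fx=S,fy=S,interpolation=cv2.INTER_CUBIC)
t=np.radians(2.2);u=np.array([np.cos(t),np.sin(t)]);v=np.array([-u[1],u[0]])
c=np.array([.660,.1035])
P=[[*(c+a*u*.027+b*v*.035),.144] for a,b in((1,1),(1,-1),(-1,-1),(-1,1))]
q=(pix('scene',P)-[x0,y0]+.5)*S
cv2.polylines(cr,[q.astype(int)],True,(255,255,255),1)
for z,col in((.1175,(0,255,255)),(.144,(255,0,255))):
  for a in(-.02,.02):
    p=((pix('scene',[[*(c+a*u),z]])[0]-[x0,y0]+.5)*S).astype(int); cv2.circle(cr,tuple(int(i) for i in p),4,col,-1)
cv2.imwrite('pics/g2.png',cr[:,:,::-1])
```

```text
(no output)
```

View pics/g2.png

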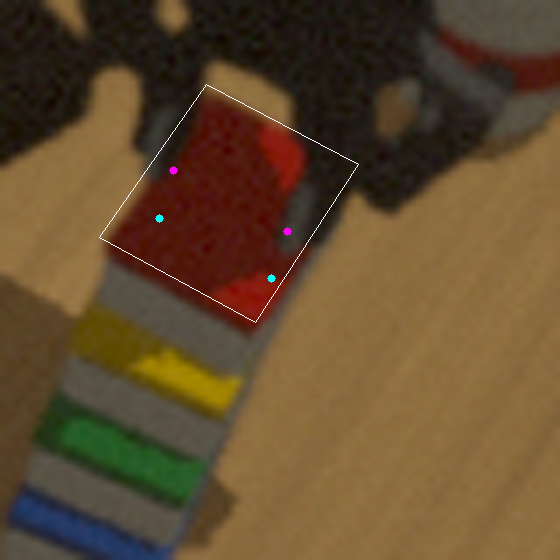

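The visible finger tips sit on rays that meet the lid plane inside the lid's outline, with only the lid below them, so the tips look to be above the lid rather than beside it. I'll raise the tool, shut the fingers and compare the real tip with the projected TCP.

Call:
play_rows:
  steps:
    - [0.04,0,0,-0.04,0]
    - [0.04,0,0,-0.08,0]
    - [0.0,0,0,-0.08,0]
    - [0.0,0,0,-0.08,0]
    - [0.0,0,0,-0.08,0]
    - [0.0,0,0,-0.08,0]

```text
clock: 4.15
ee_pos: [0.6589, 0.1033, 0.1957]
tcp_rot: [-179.8, -0.0, 92.2]
force: [-0.4, 1.1, 0.6]
finger_gap: 0.0003
grip_force: 0.0
```

Run:
```python
from h import *
im=eyes.get_image('scene').copy();o=get_obs();print(o['ee_pos'],o['finger_gap'],o['force'])
S=6;x0,y0=365,105
cr=cv2.resize(im[y0:y0+130,x0:x0+110],None,fx=4.5,fy=4.5,interpolation=cv2.INTER_CUBIC);S=4.5
for dz,col in((0,(0,255,255)),(.019,(255,0,255)),(.04,(255,255,0))):
    p=((pix('scene',[o['ee_pos']+[0,0,dz]])[0]-[x0,y0]+.5)*S).astype(int); print(p);cv2.circle(cr,tuple(int(i) for i in p),4,col,-1)
cv2.imwrite('pics/g3.png',cr[:,:,::-1])
```

```text
[0.65903753 0.10329647 0.19574378] 0.00014444611930975671 [0.15950643 0.54337287 0.7935141 ]
[255 335]
[263 310]
[271 282]
```

View pics/g3.png

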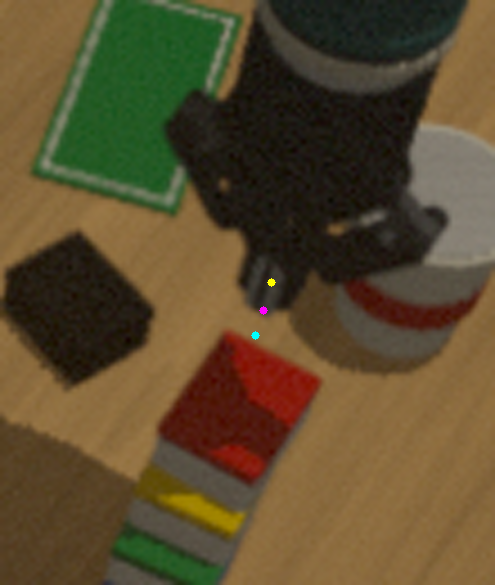

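The projected TCP (255,335) lies clearly below the real shut tips (about (275,305) in the crop), roughly 22 mm too low. The reported TCP and the cameras disagree, so I'll triangulate the tips where both cameras see them.

Call:
play_rows:
  steps:
    - [0.0,0,0,-0.05,0]
    - [0.0,-0.54,-0.3,-0.05,0]
    - [0.0,-0.54,-0.3,-0.05,0]
    - [0.0,-0.54,-0.3,-0.05,0]
    - [0.0,-0.54,-0.3,-0.05,0]
    - [0.0,-0.54,-0.3,-0.05,0]
    - [0.0,-0.54,-0.3,-0.05,0]
    - [0.0,-0.54,-0.3,-0.05,0]
    - [0.0,-0.54,-0.3,-0.05,0]
    - [0.0,-0.54,-0.3,-0.05,0]
    - [0.0,-0.54,-0.3,-0.05,0]
    - [0.0,-0.54,-0.3,-0.05,0]
    - [0.0,-0.54,-0.3,-0.05,0]
    - [0.0,-0.54,-0.3,0,0]
    - [0.0,-0.54,-0.3,0.04,0]
    - [0.0,-0.54,-0.3,0.04,0]
    - [0.0,-0.54,-0.3,0.04,0]

```text
clock: 5.9
ee_pos: [0.381, -0.447, 0.1568]
tcp_rot: [-179.9, -0.2, 92.2]
force: [0.6, -0.4, 0.3]
finger_gap: 0.0003
grip_force: 0.0
```

Run:
```python
from h import *
o=get_obs();print(o['ee_pos'],o['tcp_rot'],o['finger_gap']); L=[]
for n in('top','scene'):
    im=eyes.get_image(n).copy(); c=pix(n,[o['ee_pos']])[0]; x0,y0=(c-[40,50]).astype(int); x0=max(x0,0);y0=max(y0,0); x0=min(x0,560);y0=min(y0,300)
    cr=cv2.resize(im[y0:y0+100,x0:x0+80],(400,500),interpolation=cv2.INTER_CUBIC)
    for dz,col in((0,(0,255,255)),(.022,(255,0,255))):
        p=((pix(n,[o['ee_pos']+[0,0,dz]])[0]-[x0,y0]+.5)*5).astype(int);cv2.circle(cr,tuple(int(i) for i in p),3,col,-1)
    print(n,x0,y0,c); L.append(cr)
cv2.imwrite('pics/g4.png',np.hstack(L)[:,:,::-1])
```

```text
[ 0.380975   -0.44701046  0.15678477] [-1.79911473e+02 -1.65218430e-01  9.22322522e+01] 0.0002801827905955951
top 491 189 [531.42411277 239.90598744]
scene 97 262 [137.19277868 312.24845895]
```

View pics/g4.png

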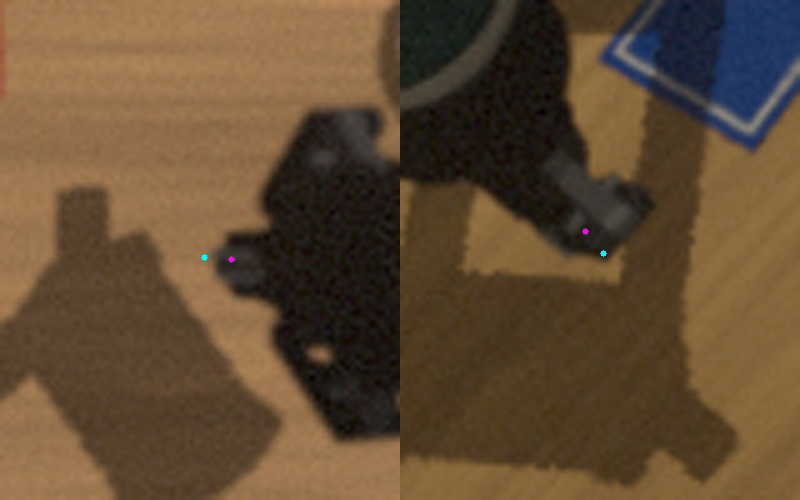

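Run:
```python
from h import *
A=np.array([.6590,.1033,.1957]);B=np.array([.381,-.447,.1568])
obs=[('scene',A,(3.5,-7.5)),('top',B,(7.2,1.4)),('scene',B,(-.6,-4.2))]
for sel in([0,1,2],[1,2],[0,1]):
    J=[];b=[]
    for i in sel:
        n,p,d=obs[i]; J.append(np.array([(pix(n,[p+e])[0]-pix(n,[p])[0])/.01 for e in np.eye(3)*.01]).T); b+=d
    x,r,_,_=np.linalg.lstsq(np.vstack(J),np.array(b),rcond=None); print(sel,x.round(4)*1000,(np.vstack(J)@x-b).round(1))
```

```text
[0, 1, 2] [ 2.4  1.  26.3] [ 0.1  0.3 -1.5 -1.9 -2.3 -0.6]
[1, 2] [ 2.3  0.7 25.3] [-1.6 -1.9 -2.2 -0.3]
[0, 1] [ 0.5 -0.5 28.9] [-0.8 -0.5 -0.1 -1. ]
```

Both views agree: xy is right to within about 2 mm, and the true tips are about 26 mm higher than the reported TCP. I'll correct for that (reported z = true z − 26 mm) and let contact forces confirm it when placing.

```bash
python3 -c "
from h import *
go(660,103.5,230,2.2)
im=eyes.get_image('scene');print(blob('scene',im,'red',.144)); print(blob('top',eyes.get_image('top'),'red',.144))"
```

```text
tcp [ 0.3826 -0.4487  0.1594] rot [1.7991e+02 1.3000e-01 9.2280e+01] t 6.0 -> shift [ 0.5405  0.2992 -0.0714] turn 0.0014
[[546.5, -368.2, 146.6, 78.2, -2.1], [663.1, 100.2, 73.3, 53.3, 1.7], [694.1, 205.4, 70.3, 33.7, -76.7]]
[[491.7, -296.5, 148.3, 78.2, -2.5], [660.1, 103.8, 68.6, 54.6, 2.4]]
```

Call:
play_rows:
  steps:
    - [0.085,0,0,-0.05,0]
    - [0.085,0,0,-0.073,0]
    - [0.085,0.54,0.3,-0.073,0]
    - [0.085,0.54,0.3,-0.073,0]
    - [0.085,0.54,0.3,-0.073,0]
    - [0.085,0.54,0.3,-0.073,0]
    - [0.085,0.54,0.3,-0.073,0]
    - [0.085,0.54,0.3,-0.073,0]
    - [0.085,0.54,0.3,-0.073,0]
    - [0.085,0.54,0.3,-0.073,0]
    - [0.085,0.54,0.3,-0.073,0]
    - [0.085,0.54,0.3,-0.073,0]
    - [0.085,0.54,0.3,-0.073,0]
    - [0.085,0.54,0.3,-0.073,0]
    - [0.085,0.54,0.3,-0.073,0]
    - [0.085,0.54,0.3,-0.073,0]
    - [0.085,0.54,0.3,-0.073,0]

```text
clock: 7.8
ee_pos: [0.6599, 0.1031, 0.2313]
tcp_rot: [180.0, 0.0, 92.3]
force: [-1.0, -0.3, 0.4]
finger_gap: 0.085
grip_force: 0.0
```

```bash
python3 -c "
from h import *
go(660,103.5,90,2.2)
import time;time.sleep(.1);go(660,103.5,90,2.2)"
```

```text
tcp [0.6599 0.1031 0.2313] rot [1.7996e+02 5.0000e-02 9.2300e+01] t 7.8 -> shift [ 0.0005 -0.      0.1413] turn 0.0017
tcp [0.6599 0.1031 0.2313] rot [1.7996e+02 5.0000e-02 9.2300e+01] t 7.8 -> shift [ 0.0005 -0.      0.1413] turn 0.0017
```

Call:
play_rows:
  grip_force: 40
  steps:
    - [0.085,0,0,0.04,0]
    - [0.085,0,0,0.08,0]
    - [0.085,0,0,0.11,0]
    - [0.085,0,0,0.13,0]
    - [0.085,0,0,0.141,0]
    - [0.085,0,0,0.141,0]
    - [0.04,0,0,0.141,0]
    - [0.04,0,0,0.141,0]
    - [0.04,0,0,0.141,0]
    - [0.04,0,0,0.141,0]
    - [0.04,0,0,0.141,0]
    - [0.04,0,0,0.141,0]

```text
clock: 9.0
ee_pos: [0.6616, 0.1033, 0.0914]
tcp_rot: [179.8, 0.0, 92.2]
force: [-0.6, -0.2, 6.6]
finger_gap: 0.0531
grip_force: 43.1
```

Call:
play_rows:
  steps:
    - [0.04,0,0,-0.01,0]
    - [0.04,0,0,-0.03,0]
    - [0.04,0,0,-0.07,0]
    - [0.04,0,0,-0.11,0]
    - [0.04,0,0,-0.11,0]
    - [0.04,0,0,-0.11,0]

```text
clock: 9.6
ee_pos: [0.6607, 0.1036, 0.201]
tcp_rot: [179.8, -0.0, 92.2]
force: [-0.2, -0.8, -1.5]
finger_gap: 0.0535
grip_force: 42.6
```

```bash
python3 -c "
from h import *
go(500,-343,120,-2.3)
im=eyes.get_image('scene').copy()
cv2.imwrite('pics/g5.png',cv2.resize(im[90:270,330:500],None,fx=3,fy=3)[:,:,::-1])"
```

```text
tcp [0.6607 0.1036 0.201 ] rot [ 1.7985e+02 -1.0000e-02  9.2250e+01] t 9.6 -> shift [-0.4399 -0.1783  0.0805] turn 0.0794
```

View pics/g5.png

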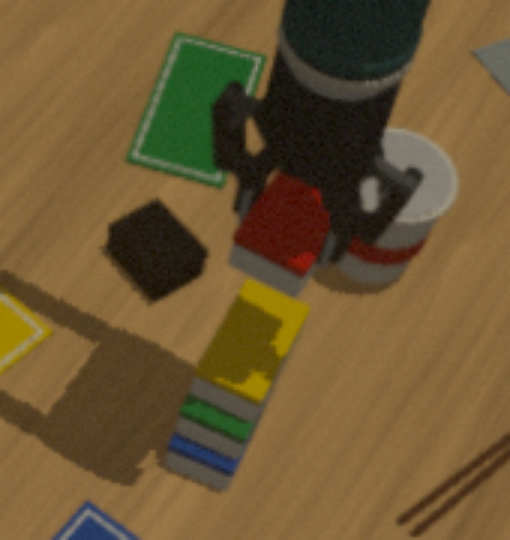

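The red tub is held level at about (290,225), and the yellow lid is exposed below it. Moving to the red mat.

Call:
play_rows:
  steps:
    - [0.04,-0.44,-0.178,0,0.079]
    - [0.04,-0.44,-0.178,0,0.079]
    - [0.04,-0.44,-0.178,0,0.079]
    - [0.04,-0.44,-0.178,0,0.079]
    - [0.04,-0.44,-0.178,0,0.079]
    - [0.04,-0.44,-0.178,0,0.079]
    - [0.04,-0.44,-0.178,0,0.079]
    - [0.04,-0.44,-0.178,0,0.079]
    - [0.04,-0.44,-0.178,0,0.079]
    - [0.04,-0.44,-0.178,0,0.079]
    - [0.04,-0.44,-0.178,0.06,0.079]
    - [0.04,-0.44,-0.178,0.1,0.079]
    - [0.04,-0.44,-0.178,0.14,0.079]
    - [0.04,-0.44,-0.178,0.18,0.079]
    - [0.04,-0.44,-0.178,0.2,0.079]
    - [0.04,-0.44,-0.178,0.2,0.079]
    - [0.04,-0.44,-0.178,0.2,0.079]

```text
clock: 11.35
ee_pos: [0.4985, -0.3424, -0.0016]
tcp_rot: [-179.9, -0.1, 87.7]
force: [-0.4, -0.3, -1.0]
finger_gap: 0.0534
grip_force: 42.6
```

Run:
```python
from h import *
go(500,-343,-15,-2.3)
im=eyes.get_image('scene'); print(blob('scene',im,'yellow',.108),blob('scene',im,'red',.055))
im=eyes.get_image('top'); print(blob('top',im,'yellow',.108),blob('top',im,'red',.055))
o=get_obs();print(o['force'],o['grip_force'],o['ee_pos'])
```

```text
tcp [ 0.4985 -0.3424 -0.0016] rot [-1.7987e+02 -1.1000e-01  8.7710e+01] t 11.35 -> shift [-0.0006  0.0016  0.0134] turn 0.0002
[[659.0, 101.5, 100.0, 54.6, 7.7], [482.9, -48.3, 155.0, 82.9, -11.0]] [[516.9, -352.8, 160.8, 87.3, -2.5], [679.8, 275.0, 76.6, 33.2, -80.6]]
[[442.2, 5.9, 131.9, 62.2, -10.7], [656.9, 104.6, 97.1, 51.7, 6.8]] [[517.2, -294.7, 99.8, 50.1, -4.4]]
[-0.04292499 -0.78795856 -1.10734077] 42.590466141700745 [ 5.00105713e-01 -3.43753432e-01  3.67933664e-04]
```

Call:
play_rows:
  steps:
    - [0.04,0,0,0.006,0]
    - [0.04,0,0,0.01,0]
    - [0.04,0,0,0.012,0]
    - [0.04,0,0,0.012,0]

```text
clock: 11.85
ee_pos: [0.4993, -0.3431, -0.0127]
tcp_rot: [-180.0, -0.0, 87.7]
force: [0.5, 0.5, -2.3]
finger_gap: 0.053
grip_force: 42.6
```

Call:
play_rows:
  steps:
    - [0.04,0,0,0.001,0]
    - [0.04,0,0,0.002,0]
    - [0.04,0,0,0.002,0]

```text
clock: 12.15
ee_pos: [0.4996, -0.3434, -0.0135]
tcp_rot: [180.0, 0.0, 87.7]
force: [-2.2, 1.0, 7.4]
finger_gap: 0.0533
grip_force: 43.7
```

Contact felt at about 7 N, so the tub is down. Releasing.

Call:
play_rows:
  steps:
    - [0.085,0,0,0,0]
    - [0.085,0,0,0,0]
    - [0.085,0,0,0,0]
    - [0.085,0,0,0,0]
    - [0.085,0,0,-0.03,0]
    - [0.085,0,0,-0.08,0]
    - [0.085,0,0,-0.13,0]
    - [0.085,0,0,-0.18,0]
    - [0.085,0,0,-0.22,0]
    - [0.085,0,0,-0.22,0]

```text
clock: 13.15
ee_pos: [0.5028, -0.3461, 0.2123]
tcp_rot: [179.5, 0.4, 87.7]
force: [0.6, -0.7, -0.4]
finger_gap: 0.0847
grip_force: 0.0
```

Run:
```python
from h import *
go(658,103.5,54,7.2); go(658,103.5,200,7.2)
for n in('scene','top'):
    im=eyes.get_image(n); print(n,blob(n,im,'red',.039),blob(n,im,'yellow',.108))
cv2.imwrite('pics/g6.png',cv2.resize(eyes.get_image('scene')[280:400,170:300],None,fx=4,fy=4)[:,:,::-1])
```

```text
tcp [ 0.5028 -0.3461  0.2123] rot [179.45   0.43  87.71] t 13.15 -> shift [0.4566 0.1356 0.1561] turn -0.1656
tcp [ 0.5028 -0.3461  0.2123] rot [179.45   0.43  87.71] t 13.15 -> shift [0.4555 0.137  0.0101] turn -0.1656
scene [[512.3, -350.0, 163.7, 87.2, -2.0], [677.0, 290.8, 78.5, 38.3, -77.4]] [[659.6, 101.5, 99.9, 54.7, 6.6], [482.9, -47.8, 154.0, 82.8, -10.9]]
top [[497.7, -331.5, 163.4, 87.6, -2.4]] [[438.4, 6.6, 132.6, 70.4, -10.8], [657.1, 104.7, 97.1, 52.7, 6.8]]
```

View pics/g6.png

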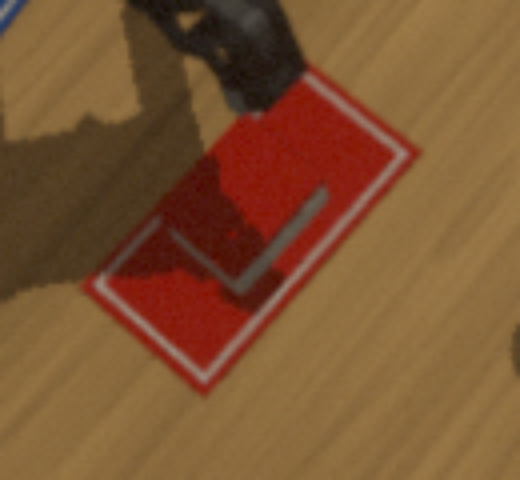

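The red tub stands on its mat. Its sides are visible, with the corner at (238,285) in the crop. On to the yellow tub at (657.5,104), yaw 7°, measured 97 x 53 mm.

Call:
play_rows:
  steps:
    - [0.085,0.453,0.14,0.01,-0.164]
    - [0.085,0.453,0.14,0.01,-0.164]
    - [0.085,0.453,0.14,0.01,-0.164]
    - [0.085,0.453,0.14,0.01,-0.164]
    - [0.085,0.453,0.14,0.01,-0.164]
    - [0.085,0.453,0.14,0.01,-0.164]
    - [0.085,0.453,0.14,0.01,-0.164]
    - [0.085,0.453,0.14,0.01,-0.164]
    - [0.085,0.453,0.14,0.01,-0.164]
    - [0.085,0.453,0.14,0.01,-0.164]
    - [0.085,0.453,0.14,0.01,-0.164]
    - [0.085,0.453,0.14,0.01,-0.164]
    - [0.085,0.453,0.14,0.01,-0.164]

```text
clock: 14.6
ee_pos: [0.6563, 0.1025, 0.194]
tcp_rot: [-179.8, 0.0, 97.1]
force: [0.4, 0.1, 0.2]
finger_gap: 0.0849
grip_force: 0.0
```

Run:
```python
from h import *
for n in('scene','top'):
    im=eyes.get_image(n); print(n,blob(n,im,'red',.039))
go(657.5,104,54,7)
# red tub white side mask
cv2.imwrite('pics/red.png',cv2.resize(np.hstack([eyes.get_image('scene')[290:380,190:280],eyes.get_image('top')[160:250,412:502]]),None,fx=4,fy=4)[:,:,::-1])
```

```text
scene [[512.3, -350.0, 163.7, 87.2, -2.0]]
top [[497.9, -329.3, 163.0, 87.1, -2.4]]
tcp [0.6568 0.1023 0.1949] rot [-1.7993e+02  1.0000e-02  9.7010e+01] t 14.7 -> shift [0.0017 0.0011 0.1409] turn 0.0002
```

View pics/red.png

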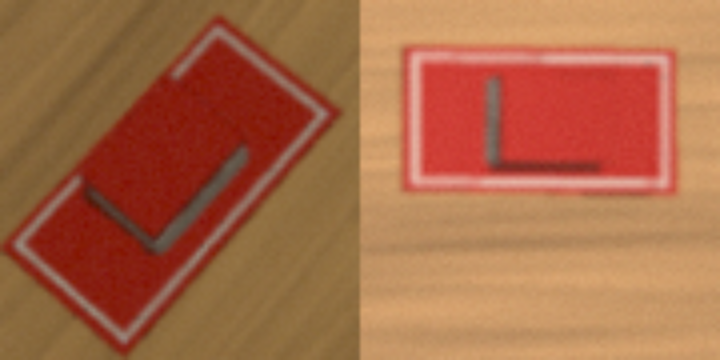

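Run:
```python
from h import *
print(world('top',[[445.3,202],[472,202]],.003), world('scene',[[190+155/4,290+250/4],[190+88/4,290+192/4],[190+247/4,290+155/4]],.003))
t=np.radians(-2.3);u=np.array([np.cos(t),np.sin(t)]);v=np.array([-u[1],u[0]]);c=np.array([.5,-.343])
print(c-u*.027+v*.035,c-u*.027-v*.035,c+u*.027-v*.035,c+u*.027+v*.035)
```

```text
[[ 0.47022807 -0.31309116]
 [ 0.4685145  -0.37927579]] [[ 0.51976394 -0.37834809]
 [ 0.47106037 -0.37624128]
 [ 0.52500975 -0.30994794]]
[ 0.47442636 -0.30694464] [ 0.47161714 -0.37688825] [ 0.52557364 -0.37905536] [ 0.52838286 -0.30911175]
```

The red tub is centred to within about 4 mm. Now grasping yellow.

Call:
play_rows:
  steps:
    - [0.085,0.001,0.001,0.04,0]
    - [0.085,0.001,0.001,0.08,0]
    - [0.085,0.001,0.001,0.11,0]
    - [0.085,0.001,0.001,0.13,0]
    - [0.085,0.001,0.001,0.141,0]
    - [0.085,0.001,0.001,0.141,0]
    - [0.04,0.001,0.001,0.141,0]
    - [0.04,0.001,0.001,0.141,0]
    - [0.04,0.001,0.001,0.141,0]
    - [0.04,0.001,0.001,0.141,0]
    - [0.04,0.001,0.001,0.141,0]
    - [0.04,0.001,0.001,0.141,0]
    - [0.04,0.001,0.001,0.131,0]
    - [0.04,0.001,0.001,0.11,0]
    - [0.04,0.001,0.001,0.07,0]
    - [0.04,0.001,0.001,0.03,0]
    - [0.04,0.001,0.001,0.03,0]
    - [0.04,0.001,0.001,0.03,0]

```text
clock: 16.6
ee_pos: [0.6589, 0.105, 0.1671]
tcp_rot: [179.8, 0.0, 97.1]
force: [-0.6, -0.1, -2.8]
finger_gap: 0.0533
grip_force: 42.8
```

Run:
```python
from h import *
go(444,5.5,-5,-11)
im=eyes.get_image('scene'); print([blob('scene',im,c,z) for c,z in(('yellow',.22),('green',.072),('blue',.036))])
cv2.imwrite('pics/y.png',cv2.resize(im[90:270,330:500],None,fx=3,fy=3)[:,:,::-1])
```

```text
tcp [0.6589 0.105  0.1671] rot [179.84   0.    97.11] t 16.6 -> shift [-0.0721 -0.2261  0.1715] turn 0.3161
[[[525.6, -104.9, 135.7, 72.6, -10.7], [660.4, 92.2, 83.6, 53.8, 9.4]], [[658.8, 99.5, 122.7, 52.3, 7.8], [495.7, 304.2, 157.4, 82.3, 16.1], [26.6, 30.8, 116.7, 89.6, 73.7], [-198.9, 193.2, 360.3, 250.9, 73.7], [403.5, 713.3, 494.8, 323.7, -50.5]], [[664.5, -249.8, 29.1, 26.4, 80.5], [655.0, -131.5, 144.0, 66.8, -4.3], [282.8, -287.7, 142.2, 67.7, 7.6], [-597.8, 186.9, 196.4, 104.8, -57.8]]]
```

View pics/y.png

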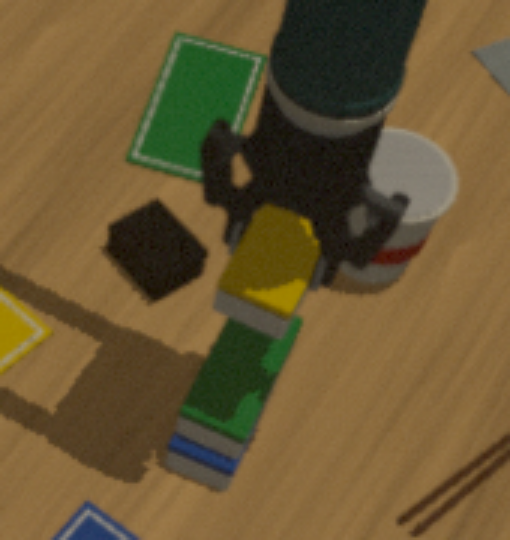

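Yellow is held level, and green is the next lid. Moving to the yellow mat.

Call:
play_rows:
  steps:
    - [0.04,-0.072,-0.226,0,0.316]
    - [0.04,-0.072,-0.226,0,0.316]
    - [0.04,-0.072,-0.226,0,0.316]
    - [0.04,-0.072,-0.226,0,0.316]
    - [0.04,-0.072,-0.226,0,0.316]
    - [0.04,-0.072,-0.226,0,0.316]
    - [0.04,-0.072,-0.226,0,0.316]
    - [0.04,-0.072,-0.226,0.04,0.316]
    - [0.04,-0.072,-0.226,0.08,0.316]
    - [0.04,-0.072,-0.226,0.12,0.316]
    - [0.04,-0.072,-0.226,0.15,0.316]
    - [0.04,-0.072,-0.226,0.165,0.316]
    - [0.04,-0.072,-0.226,0.17,0.316]
    - [0.04,-0.072,-0.226,0.17,0.316]
    - [0.04,-0.072,-0.226,0.17,0.316]

```text
clock: 18.15
ee_pos: [0.4441, 0.0056, -0.0043]
tcp_rot: [179.9, -0.0, 79.0]
force: [0.9, -0.3, -1.0]
finger_gap: 0.0533
grip_force: 43.0
```

Run:
```python
from h import *
im=eyes.get_image('scene'); print([blob('scene',im,c,z) for c,z in(('yellow',.049),('green',.072))])
im=eyes.get_image('top'); print([blob('top',im,c,z) for c,z in(('green',.072),)])
o=get_obs();print(o['force'],o['ee_pos']);go(444,5.5,-15,-11)
```

```text
[[[459.1, -17.5, 164.0, 91.5, -10.7]], [[657.9, 100.3, 122.8, 53.1, 8.9], [136.5, -20.7, 83.9, 43.7, -7.3], [494.8, 304.0, 158.1, 81.6, 16.4], [-12.3, 12.3, 97.2, 79.2, 85.4], [-150.9, 351.5, 115.1, 60.8, 25.8], [-192.1, 187.6, 344.5, 255.0, 72.6], [79.4, 382.0, 515.2, 264.8, 51.3]]]
[[[65.8, 103.8, 113.1, 67.4, -1.6], [82.2, 619.8, 226.2, 74.2, -1.2], [108.9, 33.5, 148.7, 88.3, -14.1], [467.7, 340.7, 136.8, 64.0, 15.9], [655.1, 103.2, 121.4, 52.9, 8.5]]]
[-0.04996505 -0.31826024 -1.27044045] [ 0.44417333  0.00547556 -0.0037679 ]
tcp [ 0.4442  0.0055 -0.0038] rot [ 1.7988e+02 -1.0000e-02  7.9000e+01] t 18.25 -> shift [-0.     -0.0002  0.0112] turn 0.0001
```

Call:
play_rows:
  steps:
    - [0.04,0,0,0.005,0]
    - [0.04,0,0,0.008,0]
    - [0.04,0,0,0.01,0]
    - [0.04,0,0,0.011,0]
    - [0.04,0,0,0.011,0]

```text
clock: 18.75
ee_pos: [0.4434, 0.0054, -0.0129]
tcp_rot: [179.9, -0.0, 79.0]
force: [-6.5, 1.0, 43.2]
finger_gap: 0.053
grip_force: 48.6
```

Firm contact (43 N), so I'll ease up slightly and release.

Call:
play_rows:
  steps:
    - [0.04,0,0,-0.001,0]
    - [0.085,0,0,-0.001,0]
    - [0.085,0,0,-0.001,0]
    - [0.085,0,0,-0.001,0]
    - [0.085,0,0,-0.001,0]
    - [0.085,0,0,-0.03,0]
    - [0.085,0,0,-0.08,0]
    - [0.085,0,0,-0.12,0]
    - [0.085,0,0,-0.16,0]
    - [0.085,0,0,-0.16,0]
    - [0.085,0,0,-0.16,0]

```text
clock: 19.85
ee_pos: [0.4435, 0.0054, 0.1451]
tcp_rot: [179.9, -0.0, 79.0]
force: [-0.1, 0.3, -0.5]
finger_gap: 0.085
grip_force: 0.0
```

Run:
```python
from h import *
go(656,102.5,150,8.3)
```

```text
tcp [0.4435 0.0054 0.1451] rot [ 1.7988e+02 -1.0000e-02  7.9000e+01] t 19.85 -> shift [ 0.1358  0.19   -0.0044] turn -0.3368
```

Call:
play_rows:
  steps:
    - [0.085,0.136,0.19,0,-0.333]
    - [0.085,0.136,0.19,0,-0.333]
    - [0.085,0.136,0.19,0,-0.333]
    - [0.085,0.136,0.19,0,-0.333]
    - [0.085,0.136,0.19,0,-0.333]
    - [0.085,0.136,0.19,0,-0.333]
    - [0.085,0.136,0.19,0,-0.333]
    - [0.085,0.136,0.19,0,-0.333]

```text
clock: 20.65
ee_pos: [0.653, 0.1023, 0.1426]
tcp_rot: [-179.8, -0.0, 98.1]
force: [-0.6, -0.4, 0.7]
finger_gap: 0.0851
grip_force: 0.0
```

Run:
```python
from h import *
go(656,102.5,18,8.3)
for n in('scene','top'):
    im=eyes.get_image(n); print(n,blob(n,im,'yellow',.039),blob(n,im,'yellow',.003))
cv2.imwrite('pics/yel.png',cv2.resize(np.hstack([eyes.get_image('scene')[165:255,265:355],eyes.get_image('top')[170:260,270:360]]),None,fx=4,fy=4)[:,:,::-1])
```

```text
tcp [0.653  0.1023 0.1426] rot [-1.7975e+02 -2.0000e-02  9.8070e+01] t 20.65 -> shift [-0.0002  0.0035  0.1246] turn -0.004
scene [[456.9, -12.8, 165.5, 89.0, -10.7]] [[443.2, 5.6, 171.4, 92.2, -10.7]]
top [[442.1, 8.3, 144.7, 67.6, -10.6]] [[442.2, 8.6, 149.8, 70.0, -10.6]]
```

View pics/yel.png

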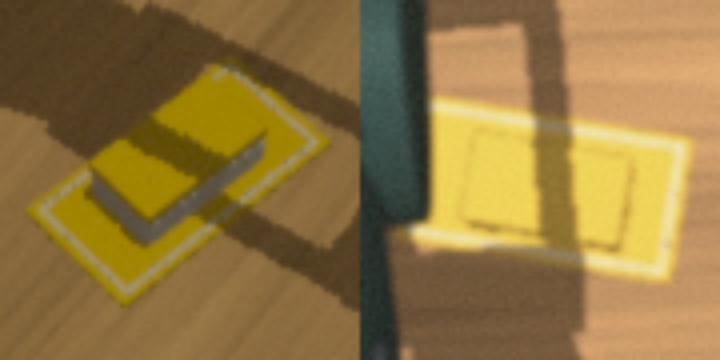

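Yellow sits flat and centred on its mat. Grasping green.

Call:
play_rows:
  steps:
    - [0.085,0,0.002,0.04,0]
    - [0.085,0,0.002,0.08,0]
    - [0.085,0,0.002,0.105,0]
    - [0.085,0,0.002,0.12,0]
    - [0.085,0,0.002,0.125,0]
    - [0.085,0,0.002,0.125,0]
    - [0.04,0,0.002,0.125,0]
    - [0.04,0,0.002,0.125,0]
    - [0.04,0,0.002,0.125,0]
    - [0.04,0,0.002,0.125,0]
    - [0.04,0,0.002,0.125,0]
    - [0.04,0,0.002,0.125,0]
    - [0.04,0,0.002,0.115,0]
    - [0.04,0,0.002,0.09,0]
    - [0.04,0,0.002,0.05,0]
    - [0.04,0,0.002,0.0,0]
    - [0.04,0,0.002,0.0,0]
    - [0.04,0,0.002,0.0,0]

```text
clock: 22.65
ee_pos: [0.6583, 0.1031, 0.1465]
tcp_rot: [179.8, 0.0, 98.1]
force: [0.1, -0.1, -2.8]
finger_gap: 0.0533
grip_force: 43.1
```

Run:
```python
from h import *
go(470,363.5,-5,16.3)
print(world('scene',[[460,150]],.104), world('top',[[178,117]],.104))
im=eyes.get_image('scene'); print([blob('scene',im,c,z) for c,z in(('green',.2),('blue',.036))])
```

```text
tcp [0.6583 0.1031 0.1465] rot [1.7981e+02 1.0000e-02 9.8080e+01] t 22.65 -> shift [ 0.2843 -0.1503  0.1509] turn -0.1434
[[0.6725045 0.3033064]] [[0.6724444  0.30786433]]
[[[661.6, 83.9, 96.5, 52.9, 9.3], [543.7, 195.6, 137.0, 77.3, 16.2], [132.6, -66.3, 105.1, 51.4, 56.7], [-60.4, 103.9, 293.1, 217.3, 77.5], [452.7, 522.8, 419.6, 312.5, -50.8], [-62.8, 271.4, 81.9, 68.7, 62.0]], [[663.7, -250.4, 29.4, 26.4, 35.6], [654.9, -132.2, 142.6, 67.0, -4.4], [677.2, 61.7, 54.2, 23.4, 7.8], [283.0, -287.8, 142.5, 67.8, 7.4], [-596.2, 187.9, 192.6, 104.8, -57.8]]]
```

Call:
play_rows:
  steps:
    - [0.04,0.284,-0.151,0,-0.143]
    - [0.04,0.284,-0.151,0,-0.143]
    - [0.04,0.284,-0.151,0,-0.143]
    - [0.04,0.284,-0.151,0,-0.143]
    - [0.04,0.284,-0.151,0,-0.143]
    - [0.04,0.284,-0.151,0,-0.143]
    - [0.04,0.284,-0.151,0,-0.143]
    - [0.04,0.284,-0.151,0,-0.143]
    - [0.04,0.284,-0.151,0,-0.143]
    - [0.04,0.284,-0.151,0.04,-0.143]
    - [0.04,0.284,-0.151,0.08,-0.143]
    - [0.04,0.284,-0.151,0.12,-0.143]
    - [0.04,0.284,-0.151,0.14,-0.143]
    - [0.04,0.284,-0.151,0.15,-0.143]
    - [0.04,0.284,-0.151,0.15,-0.143]
    - [0.04,0.284,-0.151,0.15,-0.143]

```text
clock: 24.3
ee_pos: [0.4691, 0.3628, -0.0049]
tcp_rot: [179.9, -0.0, 106.2]
force: [-0.3, -0.0, -0.5]
finger_gap: 0.0533
grip_force: 43.0
```

Run:
```python
from h import *
im=eyes.get_image('scene'); print([blob('scene',im,c,z) for c,z in(('green',.049),('blue',.036))][1])
im=eyes.get_image('top'); print([blob('top',im,c,z) for c,z in(('blue',.036),)])
go(470,363.5,-13,16.3)
```

```text
[[664.5, -249.8, 28.0, 27.3, 10.5], [654.7, -133.0, 144.2, 67.3, -4.3], [283.1, -287.6, 142.4, 68.1, 7.1], [656.2, 103.7, 144.9, 50.3, 9.4], [-596.9, 187.4, 190.8, 104.8, -57.8]]
[[[269.4, -270.4, 139.0, 64.4, 7.3], [641.6, -114.6, 139.3, 63.7, -4.3], [653.5, 106.8, 140.9, 49.2, 9.8]]]
tcp [ 0.4694  0.3635 -0.0041] rot [ 1.7984e+02 -4.0000e-02  1.0625e+02] t 24.4 -> shift [-0.0002  0.0006  0.0089] turn -0.0009
```

Call:
play_rows:
  steps:
    - [0.04,0,0,0.005,0]
    - [0.04,0,0,0.007,0]
    - [0.04,0,0,0.008,0]
    - [0.04,0,0,0.008,0]

```text
clock: 24.8
ee_pos: [0.4684, 0.3633, -0.0119]
tcp_rot: [179.9, -0.0, 106.3]
force: [-1.2, -1.6, 11.1]
finger_gap: 0.0528
grip_force: 44.6
```

Contact at 11 N. Releasing.

Call:
play_rows:
  steps:
    - [0.085,0,0,0,0]
    - [0.085,0,0,0,0]
    - [0.085,0,0,0,0]
    - [0.085,0,0,0,0]
    - [0.085,0,0,-0.03,0]
    - [0.085,0,0,-0.08,0]
    - [0.085,0,0,-0.13,0]
    - [0.085,0,0,-0.16,0]
    - [0.085,0,0,-0.16,0]
    - [0.085,0,0,-0.16,0]

```text
clock: 25.8
ee_pos: [0.4682, 0.3632, 0.147]
tcp_rot: [179.9, -0.0, 106.3]
force: [0.3, 0.2, -0.4]
finger_gap: 0.0847
grip_force: 0.0
```

Run:
```python
from h import *
go(655,104.5,150,9.4)
```

```text
tcp [0.4682 0.3632 0.147 ] rot [ 1.7992e+02 -3.0000e-02  1.0627e+02] t 25.8 -> shift [-0.3006  0.1068 -0.003 ] turn 0.12
```

Call:
play_rows:
  steps:
    - [0.085,-0.3,0.107,0,0.12]
    - [0.085,-0.3,0.107,0,0.12]
    - [0.085,-0.3,0.107,0,0.12]
    - [0.085,-0.3,0.107,0,0.12]
    - [0.085,-0.3,0.107,0,0.12]
    - [0.085,-0.3,0.107,0,0.12]
    - [0.085,-0.3,0.107,0,0.12]
    - [0.085,-0.3,0.107,0,0.12]
    - [0.085,-0.3,0.107,0,0.12]
    - [0.085,-0.3,0.107,0,0.12]

```text
clock: 26.8
ee_pos: [0.6529, 0.1064, 0.1454]
tcp_rot: [-179.8, -0.1, 99.5]
force: [0.4, -0.5, 0.1]
finger_gap: 0.0853
grip_force: 0.0
```

Run:
```python
from h import *
go(655,104.5,-17,9.4)
cv2.imwrite('pics/grn.png',cv2.resize(np.hstack([eyes.get_image('scene')[80:170,350:440],eyes.get_image('top')[165:255,125:215]]),None,fx=4,fy=4)[:,:,::-1])
```

```text
tcp [0.6529 0.1064 0.1454] rot [-1.7985e+02 -6.0000e-02  9.9470e+01] t 26.8 -> shift [-0.0024  0.0021  0.1624] turn 0.0012
```

View pics/grn.png

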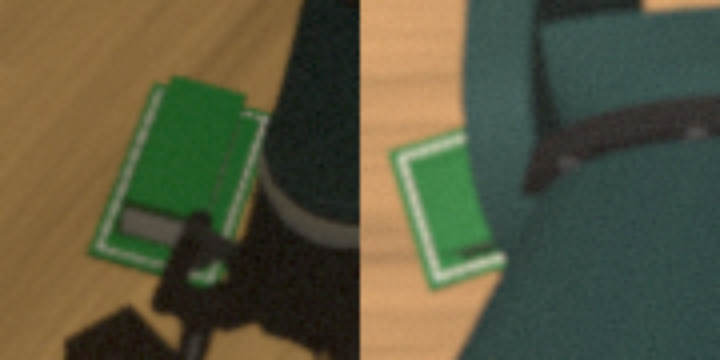

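The green tub stands lengthwise on its mat. Grasping blue.

Call:
play_rows:
  steps:
    - [0.085,-0.001,0.002,0.05,0]
    - [0.085,-0.001,0.002,0.09,0]
    - [0.085,-0.001,0.002,0.13,0]
    - [0.085,-0.001,0.002,0.15,0]
    - [0.085,-0.001,0.002,0.16,0]
    - [0.085,-0.001,0.002,0.16,0]
    - [0.04,-0.001,0.002,0.16,0]
    - [0.04,-0.001,0.002,0.16,0]
    - [0.04,-0.001,0.002,0.16,0]
    - [0.04,-0.001,0.002,0.16,0]
    - [0.04,-0.001,0.002,0.16,0]
    - [0.04,-0.001,0.002,0.16,0]
    - [0.04,-0.001,0.002,0.15,0]
    - [0.04,-0.001,0.002,0.12,0]
    - [0.04,-0.001,0.002,0.08,0]
    - [0.04,-0.001,0.002,0.05,0]
    - [0.04,-0.001,0.002,0.05,0]
    - [0.04,-0.001,0.002,0.05,0]

```text
clock: 28.7
ee_pos: [0.6571, 0.1043, 0.0973]
tcp_rot: [179.9, 0.0, 99.4]
force: [-0.7, -0.2, -2.8]
finger_gap: 0.053
grip_force: 43.3
```

Run:
```python
from h import *
go(648.5,-118.4,-5,-4.5)
im=eyes.get_image('scene'); print(blob('scene',im,'blue',.14))
```

```text
tcp [0.6571 0.1043 0.0973] rot [1.7992e+02 1.0000e-02 9.9390e+01] t 28.7 -> shift [-0.2183 -0.0449  0.1022] turn 0.2424
[[681.7, -278.7, 26.3, 23.7, 35.6], [674.0, -172.7, 127.8, 60.1, -4.5], [339.8, -312.1, 127.6, 59.5, 7.0], [659.7, 85.8, 103.0, 50.7, 9.6], [-448.0, 114.4, 172.7, 94.0, -57.8]]
```

Call:
play_rows:
  steps:
    - [0.04,-0.218,-0.044,0,0.242]
    - [0.04,-0.218,-0.044,0,0.242]
    - [0.04,-0.218,-0.044,0,0.242]
    - [0.04,-0.218,-0.044,0,0.242]
    - [0.04,-0.218,-0.044,0,0.242]
    - [0.04,-0.218,-0.044,0,0.242]
    - [0.04,-0.218,-0.044,0,0.242]
    - [0.04,-0.218,-0.044,0.04,0.242]
    - [0.04,-0.218,-0.044,0.08,0.242]
    - [0.04,-0.218,-0.044,0.095,0.242]
    - [0.04,-0.218,-0.044,0.1,0.242]
    - [0.04,-0.218,-0.044,0.1,0.242]
    - [0.04,-0.218,-0.044,0.1,0.242]

```text
clock: 30.05
ee_pos: [0.6506, -0.1179, -0.002]
tcp_rot: [179.8, 0.0, 85.6]
force: [0.3, -0.2, -2.1]
finger_gap: 0.0535
grip_force: 43.5
```

Run:
```python
from h import *
eyes.get_image('top');go(648.5,-118.4,-12,-4.5)
```

```text
tcp [ 0.6507 -0.1181 -0.0017] rot [1.7982e+02 3.0000e-02 8.5550e+01] t 30.1 -> shift [-0.0005 -0.0022  0.0103] turn 0.001
```

Call:
play_rows:
  steps:
    - [0.04,0,-0.001,0.005,0]
    - [0.04,0,-0.001,0.007,0]
    - [0.04,0,-0.001,0.009,0]
    - [0.04,0,-0.001,0.009,0]

```text
clock: 30.5
ee_pos: [0.6491, -0.1181, -0.0087]
tcp_rot: [179.9, 0.0, 85.5]
force: [-6.7, 1.8, 22.0]
finger_gap: 0.0528
grip_force: 46.5
```

Call:
play_rows:
  steps:
    - [0.085,0,-0.001,0.009,0]
    - [0.085,0,-0.001,0.009,0]
    - [0.085,0,-0.001,0.009,0]
    - [0.085,0,-0.001,0.009,0]
    - [0.085,0,-0.001,-0.02,0]
    - [0.085,0,-0.001,-0.07,0]
    - [0.085,0,-0.001,-0.12,0]
    - [0.085,0,-0.001,-0.17,0]
    - [0.085,0,-0.05,-0.22,0]
    - [0.085,0,-0.25,-0.22,0]
    - [0.085,0,-0.25,-0.22,0]
    - [0.085,0,-0.25,-0.22,0]
    - [0.085,0,-0.25,-0.22,0]
    - [0.085,-0.35,-0.3,-0.22,0]
    - [0.085,-0.35,-0.3,-0.22,0]
    - [0.085,-0.35,-0.3,-0.22,0]
    - [0.085,-0.35,-0.3,-0.22,0]
    - [0.085,-0.35,-0.3,-0.22,0]
    - [0.085,-0.35,-0.3,-0.22,0]
    - [0.085,-0.35,-0.3,-0.22,0]

```text
clock: 32.5
ee_pos: [0.3223, -0.4398, 0.2076]
tcp_rot: [180.0, 0.0, 85.5]
force: [1.1, 0.6, -0.1]
finger_gap: 0.0851
grip_force: 0.0
```

Run:
```python
from h import *
o=get_obs();print(o['ee_pos'],o['clock'])
T=dict(red=(500,-343,-2.3,70),yellow=(444,5.5,-11,96),green=(470,363.5,16.3,122),blue=(648.5,-118.4,-4.5,148))
L=[]
for n in('top','scene'):
    im=eyes.get_image(n).copy(); S=3
    big=cv2.resize(im,None,fx=S,fy=S,interpolation=cv2.INTER_CUBIC)
    for c,(x,y,t,l) in T.items():
        t=np.radians(t);u=np.array([np.cos(t),np.sin(t)]);v=np.array([-u[1],u[0]])
        P=[[*((np.array([x,y])+a*u*27+b*v*l/2)/1000),.039] for a,b in((1,1),(1,-1),(-1,-1),(-1,1))]
        q=pix(n,P);cv2.polylines(big,[((q+.5)*S).astype(int)],True,(0,0,0),1)
        m=q.mean(0).astype(int)
        L.append(cv2.resize(big[(m[1]-50)*S:(m[1]+50)*S,(m[0]-50)*S:(m[0]+50)*S],(200,280)))
cv2.imwrite('pics/fin.png',np.vstack([np.hstack(L[:4]),np.hstack(L[4:])])[:,:,::-1])
```

```text
[ 0.32227285 -0.43975915  0.2075558 ] 32.5
```

View pics/fin.png

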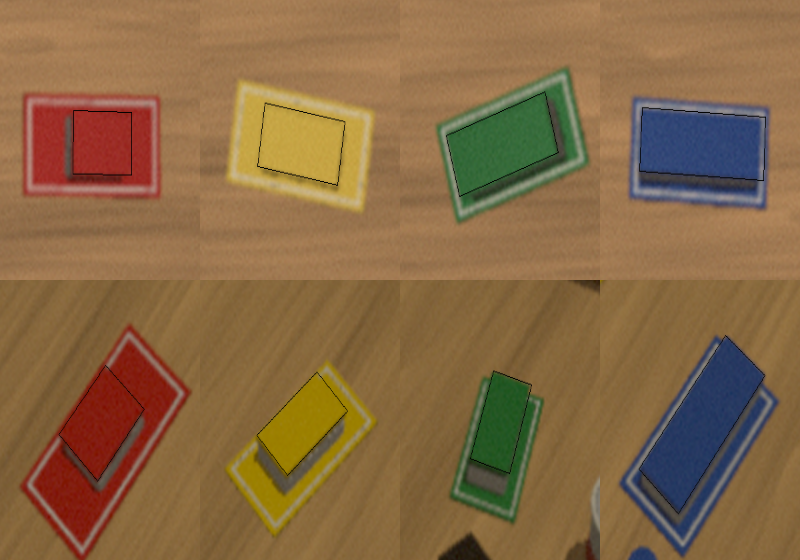

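In both views all four tubs coincide with the lid outlines expected for a centred tub, to within a few mm, and all lie flat. Handing in.

```bash
python3 -c "
from rig import robot
print(robot.job_done())"
```

```text
the job is handed in; nothing more can be done
None
```

I set the red, yellow, green and blue tubs flat and centred on their own mats, one at a time from the top, and handed the job in at about 32 s; the final pictures show each within a few mm of centre, but the hand-in gave no verdict.

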